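# Change over the loading slides

## Task

Only one tray may stand out at a time: push the tray with the two bright cones fully home by the front of its yellow lip, then hook a fingertip behind the yellow lip of the tray with the three black sleeves and draw it out along its rails as far as it goes. Move the trays smoothly without slamming them, never pinch a lip or touch the sleeves and cones, which stay upright on their trays, and leave everything else on the bench where it stands.

Things in the scene. Friction and masses are not known exactly. Their poses are not given: they have to be found in the camera images.
- sleeve_tray (a joint): how far the sleeve tray is out: 0 fully home, 0.12 m fully out at its stop (starts at 0 to 0.02). Rail friction is about 3 N, the tray weighs about 0.5 kg and its load 0.55 kg; it stays where it is left; both ends are solid stops
- cone_tray (a joint): the same for the cone tray: 0 fully home at its stop, 0.12 fully out (starts at 0.08 to 0.11); its load is 0.3 kg
- sleeve_lip (a point): sleeve tray: middle of the top edge of its yellow lip, at the back (inner) face, 60 mm above the bench; axes as the slide (-x: draw out). Upright lip 116 mm wide (y), 10 thick: back face at x = 0, front at x = -10 mm. Behind it the tray floor is 34 mm below and free for 80 mm (then a low rib, parts from 90 mm on); in front of it bare bench
- cone_lip (a point): cone tray: middle of the top edge of its yellow lip, at the back (inner) face, 60 mm above the bench; axes as the slide (-x: draw out). Upright lip 116 mm wide (y), 10 thick: back face at x = 0, front at x = -10 mm. Behind it the tray floor is 34 mm below and free for 80 mm (then a low rib, parts from 90 mm on); in front of it bare bench
- sleeve_slide: blue and aluminium slide, its steel tray carrying the three black sleeves: bed 240 x 150 mm fixed to the bench, rails 36 mm high. Origin: centre of its underside. x axis along the rails, away from the lip: draw out is -x, push home +x. Yaw within 0.25 rad of the robot's x; the two slides stand side by side, either may be on the left
- cone_slide: blue and aluminium slide, its steel tray carrying the two bright cones: bed 240 x 150 mm fixed to the bench, rails 36 mm high. Origin: centre of its underside. x axis along the rails, away from the lip: draw out is -x, push home +x. Yaw within 0.25 rad of the robot's x; the two slides stand side by side, either may be on the left
- sleeve_seat (a point): middle of the sleeve tray's floor where the sleeves stand, 26 mm above the bench, 155 mm behind the lip; moves with the tray
- cone_seat (a point): the same point on the cone tray
- sleeve0: loose black steel sleeve, 40 mm across, 55 mm high, upright on the sleeve tray; origin at the centre of its foot
- sleeve1: loose black steel sleeve, 40 mm across, 55 mm high, upright on the sleeve tray; origin at the centre of its foot
- sleeve2: loose black steel sleeve, 40 mm across, 55 mm high, upright on the sleeve tray; origin at the centre of its foot
- cone0: loose bright turned cone, foot 48 mm across, 58 mm high, upright on the cone tray; origin at the centre of its foot
- cone1: loose bright turned cone, foot 48 mm across, 58 mm high, upright on the cone tray; origin at the centre of its foot
- spare_cone: bystander: larger bright cone on the bench between the slides, foot 60 mm across, 80 mm high; origin at the centre of its foot
- oil_bottle: bystander: blue bottle, 54 mm across, 140 mm high, on the left; origin at the centre of its foot
- seal_ring: bystander: black rubber ring lying on the bench on the right, 80 mm across, 14 mm high; origin at the centre of its underside
- steel_slug: bystander: bright steel slug on the bench between the robot and the slides, 44 mm across, 45 mm high; origin at the centre of its foot
Things that resemble listed ones, but are neither listed nor needed, are in the scene too. Leave any purple look-alike of the sleeve0 alone.

How it is judged:
By the outcome, as a careful person would: the job done as asked, in the order asked, and still so for the second after the job is handed in, with the robot touching nothing.
It also fails if it takes over 48 s, if anything falls off the work surface, if the arm or the gripper's body presses on something with over 40 N, if the wrist force passes 120 N, or if a joint passes its speed limit or range.

## Robot

A 6-joint arm with a two-finger parallel gripper is mounted at the origin on the work surface. World frame = base frame: x ahead of the robot, y to its left, z up, the work surface at z = 0. Lengths are in m, angles in rad, forces in N, time in s.
With the tool pointing down it reaches from about 0.35 to 0.925 m from the base axis. Payload 6.4 kg.
Tool frame: the origin (TCP) lies midway between the tips of the shut fingers; the grasp point (between the pads) lies 19 mm behind it (manip.hold_point_z is the distance from the TCP to the grasp point, in m); z points along the fingers, y is the line along which they close (so a half turn about z gives the same grasp; the last joint's range is limited). The gripper opens to 94 mm and grips with 3 to 60 N. Pads are 16 mm wide; open, the fingers measure 119 mm over their backs; the gripper's body (75 mm by 177 mm) begins 78 mm behind the grasp point.
Start: joints at [-1.518, 0.245, 1.558, -0, 1.339, -0.174], TCP at [0.146, -0.633, 0.205] pointing down, gripper open.
Joint ranges: [-3.13, 3.13], [-1.02, 2.26], [0.13, 2.54], [-0.95, 4.09], [0.21, 2.88], [-2.74, 2.74]. Speed limits (rad/s): [2.57, 2.57, 3.14, 3.14, 3.14, 3.14].

## Interface

Orientations are given as a unit quaternion [x, y, z, w].
In Python, from station import monitor, imaging, job, manip gives the robot as it stands. The module is installed in compiled form; this text tells all that it offers.
- The arm moves only by the tool play_rows, never from a script. Its argument "series" is a list of rows, each a list of 5 numbers: the shift along the tool's x, y, z in cm, then the turn about the tool's z in rad, then the opening in per cent of the stroke, from 0 (shut) to 100 (fully open). A call has 1 to 8 rows; each row shifts and turns the commanded pose from where the row before left it, along the tool's axes as they then stand; what a row does not reach is not made up. A row lasts 1/8 s, in which the tool goes at most 62.5 mm and 10.7 degrees, less where a joint would pass 70% of its speed; a pose out of reach is approached as far as the arm can. A call with a gripper value outside its range is refused whole. The fingers move at their own pace and stop on an object; "force" is the grip in N (left out, the last holds). Time passes only in rows, so rows that do not move let the fingers close. It gives the time, the measured TCP pose, the force, the opening and the grip force at its end, in the units of the state.
- monitor.get_obs(): the state, without advancing time (a new reading comes with each control period).
- imaging.capture(name): name is "side" or "top" or "wrist"; returns a dict with "frame" (400x640x3 uint8, red, green, blue), "z_map" (400x640 float32, m along the optical axis (not along the pixel's ray), 0 where there is no reading), "vertical_fov" (degrees; the focal length in pixels is half the picture's height over the tangent of half this angle, whatever the lens; pixels are square), "cx", "cy" (the principal point, pixels), "origin" and "orientation" of the camera in the world; the wrist camera has in their place "T_tool_cam" (4x4, takes a point from camera to tool coordinates, whose origin is the TCP and whose axes are the flange's). Camera axes: x right, y down, z forward; pixel columns grow to the right and rows downward; lengths in m; the calibration is good to about 2 mm. The wrist camera is an equidistant fisheye: a pixel r from the principal point sees the ray r / f radians off the axis. A picture is of the moment at which its call begins: read the wrist's pose just before it.
- job.close_job(): hands the job in; it is judged then, once.
The state is a dict: "clock": time; "joints": joint angles; "qvel": joint speeds; "joint_efforts": joint torques, N m; "ee_pos": TCP position; "tool_rot": TCP orientation; "wrist_force": force on the tool from outside, world axes, zero at the start; "torque": the same for the moment, N m; "width": finger opening in m; "grasp_force": force on a finger pad.
Only numpy, scipy, OpenCV 4.12 (cv2) and the standard library are available. Lean on these libraries where they do the work, as an engineer would, in place of code of your own. Each camera call takes 0.05 s, during which the arm holds its last target. There are 200 camera calls.

## Working session

There is one attempt and no reset: what is moved stays moved. The work goes in short steps, Python scripts to look and compute and a tool call to move; the robot and the scene stay as the last step left them, time stands still between calls to the robot, and variables do not carry over. Pictures are saved under pics/ and viewed, at most 10 in all, crops included, and the job is handed in when it is done.

Besides the shell and the picture viewer there is one more tool, called after ">>>" by a JSON object that holds its "api" and its "payload", one argument or row to a line. play_rows: Moves the arm, as the interface text tells. Its arguments: {"type":"object","properties":{"series":{"type":"array","items":{"type":"array","items":{"type":"number"}}},"force":{"type":"number"}},"required":["series"]}

```bash
mkdir -p pics
cat > h.py <<'E'
import numpy as np, cv2
from scipy.spatial.transform import Rotation as R
from station import monitor, imaging, job, manip
def cap(n,png=None):
    c=imaging.capture(n)
    if png: cv2.imwrite('pics/'+png,c['frame'][:,:,::-1])
    return c
def pts(c):
    "world xyz for every pixel, fixed cameras"
    h,w=c['z_map'].shape; f=h/2/np.tan(np.radians(c['vertical_fov'])/2)
    u,v=np.meshgrid(np.arange(w),np.arange(h)); z=c['z_map']
    p=np.stack([(u-c['cx'])/f*z,(v-c['cy'])/f*z,z],-1)
    q=np.array(c['orientation']); Rm=R.from_quat(q).as_matrix() if q.size==4 else q.reshape(3,3)
    return p@Rm.T+np.array(c['origin'])
E
python3 - <<'E'
from h import *
c=cap('top','top0.png'); d=cap('side','side0.png')
for k in (c,d): print(k['origin'],k['orientation'],k['vertical_fov'])
P=pts(c); hsv=cv2.cvtColor(c['frame'],cv2.COLOR_RGB2HSV)
m=((hsv[...,0]>20)&(hsv[...,0]<35)&(hsv[...,1]>120)&(hsv[...,2]>80)).astype(np.uint8)
n,l,s,ce=cv2.connectedComponentsWithStats(m)
for i in range(1,n):
    if s[i,4]<40: continue
    q=P[l==i]; q=q[q[:,2]>.045]
    print(s[i],ce[i].round(),len(q), q.mean(0).round(3) if len(q) else '', np.percentile(q[:,2],[5,50,95]).round(3) if len(q) else '')
    if len(q): print(cv2.minAreaRect(q[:,:2].astype(np.float32)*1000))
print(monitor.get_obs())
E
```

```text
[0.47946935 0.00145237 1.30873952] [ 0.71076609 -0.7021755   0.03524736 -0.02277609] 54.593564542697784
[0.03963877 0.71606619 0.92157743] [-0.30509715  0.86334766 -0.381094    0.12772594] 45.47915588268847
[354 201  38   4 147] [373. 202.] 109 [ 0.573 -0.194  0.07 ] [0.053 0.059 0.064]
((546.5413208007812, -119.99424743652344), (43.650352478027344, 274.0188903808594), 19.85978126525879)
[ 66 204  13  68 453] [ 71. 238.] 269 [0.446 0.768 0.053] [0.045 0.048 0.052]
((411.76605224609375, 400.43048095703125), (780.7127075195312, 213.44039916992188), 84.34032440185547)
[230 235  38   7 127] [248. 238.] 105 [0.454 0.202 0.071] [0.054 0.06  0.065]
((459.59197998046875, 130.70652770996094), (22.37500762939453, 260.5884704589844), 3.8351807594299316)
[  0 268  23  31 409] [ 11. 283.] 2 [4.790e-01 1.000e-03 1.309e+00] [1.309 1.309 1.309]
((479.4693603515625, 1.4523701667785645), (0.0, 0.0), 0.0)
{'clock': 0.1, 'joints': array([-1.51810183e+00,  2.45723759e-01,  1.55882976e+00, -2.15164566e-05,
        1.33870172e+00, -1.74089302e-01]), 'qvel': array([ 0.00065868, -0.00075251, -0.00325047, -0.00076457,  0.00060872,
        0.00139073]), 'joint_efforts': array([-1.21230969e-03, -4.16914165e+01, -3.15527058e+01,  6.85775117e-02,
        3.09831882e-02, -5.16292357e-05]), 'ee_pos': array([ 0.14612831, -0.63283224,  0.20450217]), 'tool_rot': array([ 9.93577400e-01,  1.13151488e-01,  3.99780368e-05, -8.30399002e-04]), 'wrist_force': array([ 0.31796172,  0.33677057, -0.63423891]), 'torque': array([0.03449316, 0.02239699, 0.00252683]), 'grasp_force': 0.0, 'width': 0.0935654164857595}
```

View pics/top0.png

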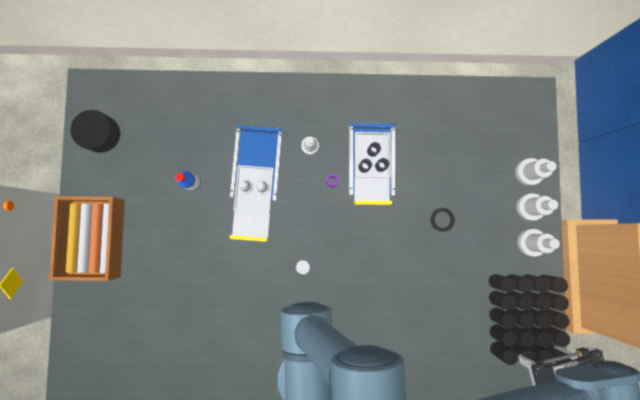

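View pics/side0.png

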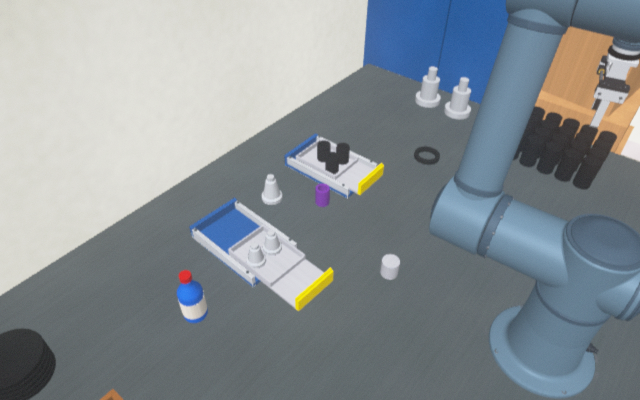

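The top view shows the cone tray on the left, with two bright cones at (246,186) and (262,186) and its lip at (248,238). The sleeve tray is on the right, with three black sleeves at (375,148), (365,161) and (382,165) and its lip at (373,202).

Look-alikes:
- The spare cone at (310,145), the purple ring at (332,181) and the bright slug at (303,267) are close by. The bottle is at (187,180).
- The yellow bars at (71,238) and (11,283) are not lips.

So I have two lips to work with: 248,238 for the cones (push) and 373,202 for the sleeves (draw).

```bash
cat >> h.py <<'E'
def ray(c,uv,z):
    f=200/np.tan(np.radians(c['vertical_fov'])/2); uv=np.asarray(uv,float)
    d=np.c_[(uv[:,0]-c['cx'])/f,(uv[:,1]-c['cy'])/f,np.ones(len(uv))]@R.from_quat(c['orientation']).as_matrix().T
    o=np.array(c['origin']); return (o+d*((z-o[2])/d[:,2])[:,None])[:,:2]
def lips(c,boxes,zz=.06):
    hsv=cv2.cvtColor(c['frame'],cv2.COLOR_RGB2HSV)
    m=((hsv[...,0]>20)&(hsv[...,0]<35)&(hsv[...,1]>110)&(hsv[...,2]>80))
    out={}
    for k,(x0,y0,x1,y1) in boxes.items():
        v,u=np.nonzero(m[y0:y1,x0:x1]); p=ray(c,np.c_[u+x0,v+y0],zz)
        (cx,cy),(w,h),a=cv2.minAreaRect((p*1000).astype(np.float32))
        b=cv2.fitLine((p*1000).astype(np.float32),cv2.DIST_L2,0,.01,.01).ravel()
        out[k]=p; print(k,'rect',np.round([cx,cy,w,h,a],1),'mean',p.mean(0).round(4),'slide yaw',round(float(np.arctan(-b[0]/b[1])),3))
    return out
def to(x,y,z,yaw):
    "tool-axis shift in cm and turn"
    o=monitor.get_obs(); M=R.from_quat(o['tool_rot']).as_matrix()
    cy=np.arctan2(M[1,0],M[0,0])
    print('pose',o['ee_pos'].round(4),'yaw',round(cy,3),'t',o['clock'],'-> shift cm',((np.array([x,y,z])-o['ee_pos'])@M*100).round(1),'turn',round(cy-yaw,3))
E
python3 - <<'E'
from h import *
c=cap('top'); lips(c,dict(cone=(215,220,285,250),sleeve=(340,190,410,215)))
P=pts(c);hsv=cv2.cvtColor(c['frame'],cv2.COLOR_RGB2HSV)
# blue bed rear edges, for yaw check
for k,(a,b) in dict(cone=(215,290),sleeve=(340,405)).items():
    m=((hsv[...,0]>100)&(hsv[...,0]<125)&(hsv[...,1]>130)).astype(np.uint8); m[:, :a]=0; m[:,b:]=0; m[:110]=0; m[210:]=0
    v,u=np.nonzero(m); q=ray(c,np.c_[u,v],.02); print(k,cv2.minAreaRect((q*1000).astype(np.float32)))
print('slug',ray(c,[[303,267]],.045),'purple',ray(c,[[332,181]],.05),'cones',ray(c,[[246,186],[262,186]],.08),'slv',ray(c,[[375,148],[365,161],[382,165]],.08))
E
```

```text
cone rect [452.3 202.4 118.8  11.5  85.6] mean [0.4526 0.2038] slide yaw -0.07
sleeve rect [ 572.  -195.4    9.8  120.3    0.7] mean [ 0.5721 -0.1961] slide yaw 0.013
cone ((760.51708984375, 186.71786499023438), (148.98341369628906, 133.78262329101562), 86.32835388183594)
sleeve ((832.1375732421875, -201.83941650390625), (27.672719955444336, 146.55264282226562), 0.9244206547737122)
slug [[0.36179694 0.0269171 ]] purple [[ 0.641615  -0.0639809]] cones [[0.61798088 0.21107129]
 [0.61866597 0.16033058]] slv [[ 0.74683642 -0.20027689]
 [ 0.70395444 -0.16802005]
 [ 0.69175387 -0.22280682]]
```

>>> {"api": "play_rows", "payload": {
  "series": [
    [0,0,0,0.1,50],
    [0,0,0,0.1,0],
    [0,0,0,0.1,0],
    [3,-4,0,0,0],
    [4,-5,0,0,0],
    [4,-5,0,0,0],
    [4,-5,0,0,0],
    [4,-5,0,0,0]
  ],
  "force": 10
}}

```text
clock: 1.15
ee_pos: [0.35, -0.4106, 0.2053]
tool_rot: [0.999, -0.037, 0.0, -0.0]
wrist_force: [0.7, -1.4, -0.5]
width: 0.0177
grasp_force: 0.0
```

```bash
python3 -c "
from h import *
to(.45,-.3,.2,-.07);to(.40,.207,.2,-.07)"
```

```text
pose [ 0.35   -0.4106  0.2053] yaw -0.074 t 1.15 -> shift cm [  9.2 -11.8   0.5] turn -0.004
pose [ 0.35   -0.4106  0.2053] yaw -0.074 t 1.15 -> shift cm [  0.4 -62.    0.5] turn -0.004
```

>>> {"api": "play_rows", "payload": {
  "series": [
    [3,-5,0,0,0],
    [3,-5,0,0,0],
    [1,-6,0,0,0],
    [0,-6,0,0,0],
    [0,-6,0,0,0],
    [0,-6,0,0,0],
    [0,-6,0,0,0],
    [0,-6,0,0,0]
  ]
}}

```text
clock: 2.15
ee_pos: [0.4522, 0.0432, 0.2055]
tool_rot: [0.999, -0.037, 0.0, 0.0]
wrist_force: [0.5, -1.1, 0.8]
width: 0.0007
grasp_force: 0.0
```

>>> {"api": "play_rows", "payload": {
  "series": [
    [-1,-5,1,0,0],
    [-2,-5,2,0,0],
    [-3,-4,3,0,0],
    [-1,-1.5,3,0,0],
    [0,0,2,0,0],
    [0,0,0,0,0]
  ]
}}

```text
clock: 2.9
ee_pos: [0.3924, 0.2008, 0.0939]
tool_rot: [0.999, -0.036, -0.002, 0.0]
wrist_force: [0.4, -0.2, 0.1]
width: 0.0005
grasp_force: 0.0
```

```bash
python3 -c "
from h import *
to(.40,.207,.035,-.07)
cap('side','side1.png'); c=cap('wrist','wr1.png')"
```

```text
pose [0.3924 0.2008 0.0939] yaw -0.073 t 2.9 -> shift cm [ 0.7 -0.7  5.9] turn -0.003
```

View pics/wr1.png

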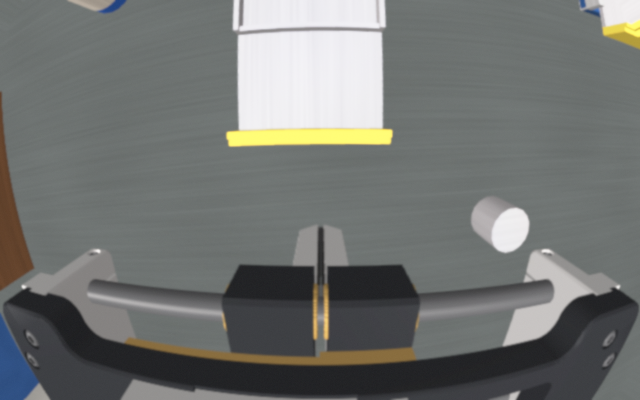

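>>> {"api": "play_rows", "payload": {
  "series": [
    [0,-0.7,3,0,0],
    [0,0,2.9,0,0],
    [1,0,0,0,0],
    [1.5,0,0,0,0],
    [1,0,0,0,0],
    [0.3,0,0,0,0],
    [0.3,0,0,0,0],
    [0.3,0,0,0,0]
  ]
}}

```text
clock: 4.0
ee_pos: [0.4384, 0.2048, 0.0365]
tool_rot: [0.999, -0.036, -0.0, 0.0]
wrist_force: [-0.9, 0.2, 0.1]
width: 0.0009
grasp_force: 0.0
```

>>> {"api": "play_rows", "payload": {
  "series": [
    [0.3,0,0,0,0],
    [0.3,0,0,0,0],
    [0.4,0,0,0,0],
    [0.5,0,0,0,0],
    [0.5,0,0,0,0],
    [0.6,0,0,0,0],
    [0.6,0,0,0,0],
    [0.6,0,0,0,0]
  ]
}}

```text
clock: 5.0
ee_pos: [0.4765, 0.2021, 0.0363]
tool_rot: [0.999, -0.037, -0.0, -0.0]
wrist_force: [-3.4, 3.1, 0.7]
width: 0.0004
grasp_force: 1.6
```

>>> {"api": "play_rows", "payload": {
  "series": [
    [0.6,0,0,0,0],
    [0.6,0,0,0,0],
    [0.6,0,0,0,0],
    [0.6,0,0,0,0],
    [0.6,0,0,0,0],
    [0.5,0,0,0,0],
    [0.4,0,0,0,0],
    [0.3,0,0,0,0]
  ]
}}

```text
clock: 6.0
ee_pos: [0.5184, 0.1988, 0.0364]
tool_rot: [0.999, -0.037, -0.0, 0.0]
wrist_force: [-2.5, 2.5, -1.2]
width: 0.0005
grasp_force: 1.6
```

```bash
python3 -c "
from h import *
to(.54,.2,.035,-.07); c=cap('top'); lips(c,dict(cone=(215,190,285,250),sleeve=(340,190,410,215)))"
```

```text
pose [0.5184 0.1988 0.0364] yaw -0.073 t 6.0 -> shift cm [ 2.1 -0.3  0.1] turn -0.003
cone rect [528.8 159.2   9.7   9.6   1.3] mean [0.5288 0.1592] slide yaw -0.879
sleeve rect [ 572.  -195.4    9.8  120.3    0.7] mean [ 0.5721 -0.1961] slide yaw 0.013
```

>>> {"api": "play_rows", "payload": {
  "series": [
    [0.3,0,0,0,0],
    [0.3,0,0,0,0],
    [0.2,0,0,0,0],
    [0.2,0,0,0,0],
    [0.2,0,0,0,0]
  ]
}}

```text
clock: 6.68
ee_pos: [0.5303, 0.1979, 0.0365]
tool_rot: [0.999, -0.037, 0.0, 0.0]
wrist_force: [-2.9, 0.2, -0.8]
width: 0.0008
grasp_force: 1.5
```

>>> {"api": "play_rows", "payload": {
  "series": [
    [0.2,0,0,0,0],
    [0.2,0,0,0,0],
    [0.2,0,0,0,0],
    [0.2,0,0,0,0]
  ]
}}

```text
clock: 7.18
ee_pos: [0.5383, 0.1974, 0.0365]
tool_rot: [0.999, -0.037, 0.0, 0.0]
wrist_force: [-3.9, 0.2, 0.3]
width: 0.0005
grasp_force: 1.5
```

>>> {"api": "play_rows", "payload": {
  "series": [
    [0.2,0,0,0,0],
    [0.2,0,0,0,0],
    [0.2,0,0,0,0],
    [0.2,0,0,0,0]
  ]
}}

```text
clock: 7.68
ee_pos: [0.5451, 0.1969, 0.0365]
tool_rot: [0.999, -0.037, -0.002, 0.0]
wrist_force: [-11.6, 1.1, 6.7]
width: 0.0003
grasp_force: 5.4
```

>>> {"api": "play_rows", "payload": {
  "series": [
    [0.2,0,0,0,0],
    [0.2,0,0,0,0]
  ]
}}

```text
clock: 7.92
ee_pos: [0.5451, 0.1969, 0.0365]
tool_rot: [0.999, -0.036, -0.007, 0.001]
wrist_force: [-25.4, 0.3, 20.8]
width: 0.0008
grasp_force: 12.7
```

>>> {"api": "play_rows", "payload": {
  "series": [
    [-0.5,0,0,0,0],
    [-1.5,0,0,0,0],
    [-2,0,0,0,0],
    [0,0,-3,0,0],
    [0,0,-4,0,0],
    [0,0,-3,-0.07,0],
    [0,0,-1,0,0],
    [0,0,0,0,0]
  ]
}}

```text
clock: 8.93
ee_pos: [0.5104, 0.1994, 0.1465]
tool_rot: [1.0, -0.002, 0.001, -0.0]
wrist_force: [0.1, -0.3, -0.3]
width: 0.0004
grasp_force: 0.0
```

```bash
python3 -c "
from h import *
to(.60,-.196,.14,0.0); c=cap('top'); lips(c,dict(cone=(215,190,285,250)))
hsv=cv2.cvtColor(c['frame'],cv2.COLOR_RGB2HSV);cv2.imwrite('pics/t2.png',cv2.resize(c['frame'][100:290,170:450,::-1],None,fx=2.5,fy=2.5))"
```

```text
pose [0.5104 0.1994 0.1465] yaw -0.004 t 8.925 -> shift cm [ 9.1 39.5  0.7] turn -0.004
cone rect [554.5 167.8   9.7  51.4   0.7] mean [0.5555 0.1733] slide yaw 0.018
```

View pics/t2.png

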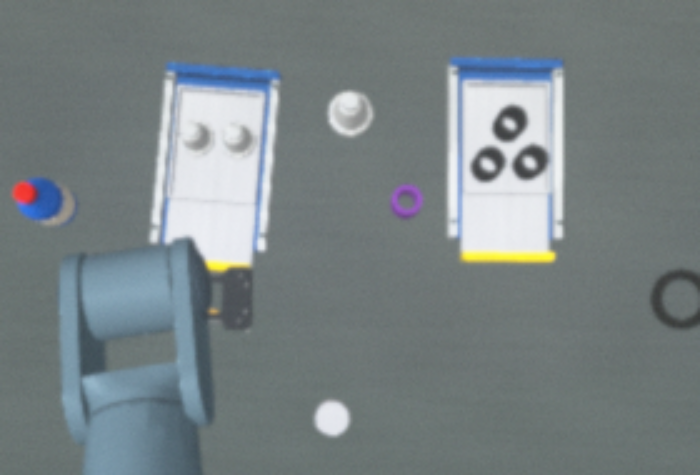

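The cone tray is home with both cones upright (at 195,137 and 238,138 in the crop). The sleeve tray's lip is at (508,257), in front of its sleeves. Moving above the spot behind it.

>>> {"api": "play_rows", "payload": {
  "series": [
    [0,3,0,0,0],
    [1,6,0,0,0],
    [1.5,6,0,0,0],
    [1.5,6,0,0,0],
    [1.5,6,0,0,0],
    [1.5,6,0,0,0],
    [1.5,4.5,0,0,0],
    [0.6,2,0,0,0]
  ]
}}

```text
clock: 9.98
ee_pos: [0.5993, -0.1978, 0.1443]
tool_rot: [1.0, -0.003, -0.001, -0.001]
wrist_force: [-0.6, 1.3, -0.2]
width: 0.0004
grasp_force: 0.0
```

>>> {"api": "play_rows", "payload": {
  "series": [
    [0,0,1,0,0],
    [0,0,0,0,0]
  ]
}}

```text
clock: 10.22
ee_pos: [0.5985, -0.1937, 0.1341]
tool_rot: [1.0, -0.001, -0.002, -0.001]
wrist_force: [0.7, 0.0, -1.0]
width: 0.0003
grasp_force: 0.0
```

```bash
python3 -c "
from h import *
to(.60,-.196,.036,0.0); o=monitor.get_obs(); c=cap('wrist','wr2.png')
M=R.from_quat(o['tool_rot']).as_matrix(); T=np.array(c['T_tool_cam'])
f=200/np.tan(np.radians(c['vertical_fov'])/2)
hsv=cv2.cvtColor(c['frame'],cv2.COLOR_RGB2HSV)
m=((hsv[...,0]>20)&(hsv[...,0]<35)&(hsv[...,1]>150)&(hsv[...,2]>120)).astype(np.uint8)
n,l,s,ce=cv2.connectedComponentsWithStats(m)
for i in range(1,n):
  if s[i,4]<60: continue
  v,u=np.nonzero(l==i); a=u-c['cx'];b=v-c['cy'];r=np.hypot(a,b);t=r/f
  d=np.c_[np.sin(t)*a/r,np.sin(t)*b/r,np.cos(t)]@T[:3,:3].T@M.T; og=o['ee_pos']+M@T[:3,3]
  p=og+d*((.06-og[2])/d[:,2])[:,None]
  print(s[i],cv2.minAreaRect((p[:,:2]*1000).astype(np.float32)))
"
```

```text
pose [ 0.5985 -0.1937  0.1341] yaw -0.002 t 10.225 -> shift cm [0.2 0.3 9.8] turn -0.002
[ 260  216  130   13 1307] ((583.4629516601562, -197.32565307617188), (113.66230773925781, 10.998114585876465), 89.97152709960938)
[  6 219  62  20 527] ((566.1689453125, 172.18252563476562), (149.83155822753906, 18.86781883239746), 87.27775573730469)
```

View pics/wr2.png

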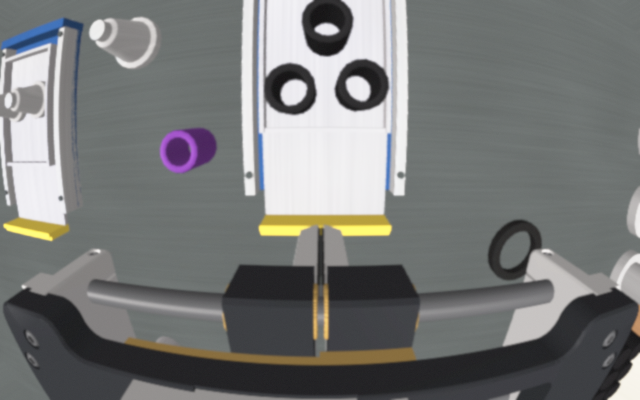

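The wrist view shows the lip (325,226) centred on the closed fingers (321,230), with clear floor behind it up to the sleeves (290,88). The two lip estimates differ by about 11 mm, so I'll go down further back, at x≈0.617, inside the 80 mm free zone.

>>> {"api": "play_rows", "payload": {
  "series": [
    [1.9,0.3,0,0,0],
    [0,0,2,0,0],
    [0,0,2,0,0],
    [0,0,1.4,0,0],
    [0,0,0,0,0]
  ]
}}

```text
clock: 10.9
ee_pos: [0.6173, -0.1981, 0.0801]
tool_rot: [1.0, -0.002, -0.002, -0.001]
wrist_force: [0.1, -0.1, 0.0]
width: 0.0006
grasp_force: 0.0
```

```bash
python3 -c "
from h import *
to(.617,-.196,.04,0.0); c=cap('side'); cv2.imwrite('pics/s2.png',cv2.resize(c['frame'][90:230,250:430,::-1],None,fx=4,fy=4))"
```

```text
pose [ 0.6173 -0.1981  0.0801] yaw -0.003 t 10.9 -> shift cm [-0.  -0.2  4. ] turn -0.003
```

View pics/s2.png

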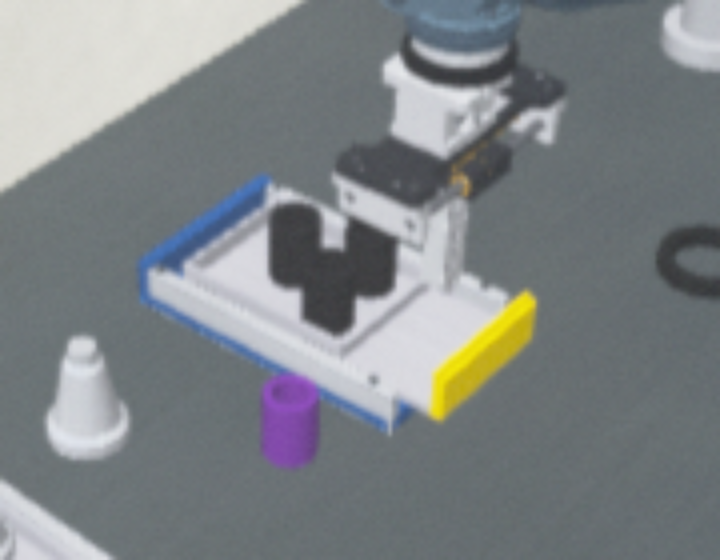

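The side crop shows the fingertip (445,280) over bare floor between the lip (485,355) and the sleeves (370,250). Going down.

>>> {"api": "play_rows", "payload": {
  "series": [
    [0,-0.2,2,0,0],
    [0,0,1.9,0,0],
    [0,0,0,0,0],
    [-0.8,0,0,0,0],
    [-0.4,0,0,0,0],
    [-0.3,0,0,0,0],
    [-0.3,0,0,0,0],
    [-0.3,0,0,0,0]
  ]
}}

```text
clock: 11.95
ee_pos: [0.5979, -0.1969, 0.0436]
tool_rot: [1.0, -0.002, 0.0, 0.0]
wrist_force: [-0.3, 0.6, 0.4]
width: 0.0001
grasp_force: 0.0
```

>>> {"api": "play_rows", "payload": {
  "series": [
    [-0.3,0,0,0,0],
    [-0.3,0,0,0,0],
    [-0.3,0,0,0,0],
    [-0.3,0,0,0,0]
  ]
}}

```text
clock: 12.45
ee_pos: [0.5864, -0.1968, 0.0435]
tool_rot: [1.0, -0.002, 0.001, 0.0]
wrist_force: [2.9, 0.8, -2.2]
width: 0.0007
grasp_force: 1.6
```

>>> {"api": "play_rows", "payload": {
  "series": [
    [-0.3,0,0,0,0],
    [-0.4,0,0,0,0],
    [-0.5,0,0,0,0],
    [-0.5,0,0,0,0],
    [-0.5,0,0,0,0],
    [-0.5,0,0,0,0],
    [-0.5,0,0,0,0],
    [-0.5,0,0,0,0]
  ]
}}

```text
clock: 13.45
ee_pos: [0.5486, -0.1968, 0.0435]
tool_rot: [1.0, -0.002, 0.0, 0.0]
wrist_force: [2.6, -2.5, -2.7]
width: 0.0004
grasp_force: 1.6
```

>>> {"api": "play_rows", "payload": {
  "series": [
    [-0.5,0,0,0,0],
    [-0.5,0,0,0,0],
    [-0.5,0,0,0,0],
    [-0.5,0,0,0,0],
    [-0.5,0,0,0,0],
    [-0.5,0,0,0,0],
    [-0.5,0,0,0,0],
    [-0.4,0,0,0,0]
  ]
}}

```text
clock: 14.45
ee_pos: [0.5097, -0.1966, 0.0436]
tool_rot: [1.0, -0.002, 0.0, 0.0]
wrist_force: [3.2, -2.9, -1.4]
width: 0.0007
grasp_force: 1.6
```

>>> {"api": "play_rows", "payload": {
  "series": [
    [-0.3,0,0,0,0],
    [-0.3,0,0,0,0],
    [-0.2,0,0,0,0],
    [-0.2,0,0,0,0],
    [-0.2,0,0,0,0],
    [-0.2,0,0,0,0]
  ]
}}

```text
clock: 15.2
ee_pos: [0.4959, -0.1966, 0.0436]
tool_rot: [1.0, -0.002, 0.0, 0.0]
wrist_force: [3.4, -1.9, -0.8]
width: 0.0007
grasp_force: 1.5
```

>>> {"api": "play_rows", "payload": {
  "series": [
    [-0.2,0,0,0,0],
    [-0.2,0,0,0,0],
    [-0.2,0,0,0,0],
    [-0.2,0,0,0,0]
  ]
}}

```text
clock: 15.7
ee_pos: [0.4879, -0.1966, 0.0436]
tool_rot: [1.0, -0.002, 0.0, 0.0]
wrist_force: [2.9, -2.6, -1.0]
width: 0.0005
grasp_force: 1.5
```

>>> {"api": "play_rows", "payload": {
  "series": [
    [-0.2,0,0,0,0],
    [-0.2,0,0,0,0],
    [-0.2,0,0,0,0]
  ]
}}

```text
clock: 16.08
ee_pos: [0.4819, -0.1965, 0.0436]
tool_rot: [1.0, -0.002, 0.0, 0.0]
wrist_force: [3.4, -2.1, -0.3]
width: 0.0008
grasp_force: 1.5
```

>>> {"api": "play_rows", "payload": {
  "series": [
    [-0.2,0,0,0,0],
    [-0.2,0,0,0,0],
    [-0.2,0,0,0,0]
  ]
}}

```text
clock: 16.45
ee_pos: [0.4759, -0.1965, 0.0436]
tool_rot: [1.0, -0.002, 0.0, 0.0]
wrist_force: [2.5, -2.6, 1.4]
width: 0.0007
grasp_force: 1.5
```

>>> {"api": "play_rows", "payload": {
  "series": [
    [-0.2,0,0,0,0],
    [-0.2,0,0,0,0],
    [-0.2,0,0,0,0]
  ]
}}

```text
clock: 16.82
ee_pos: [0.4712, -0.1965, 0.0436]
tool_rot: [1.0, -0.002, 0.002, 0.0]
wrist_force: [12.3, -1.2, -5.6]
width: 0.0004
grasp_force: 6.0
```

Force is rising at the stop. One more nudge to confirm it, then release and lift.

>>> {"api": "play_rows", "payload": {
  "series": [
    [-0.2,0,0,0,0],
    [0,0,0,0,0]
  ]
}}

```text
clock: 17.08
ee_pos: [0.4713, -0.1965, 0.0437]
tool_rot: [1.0, -0.003, 0.005, 0.001]
wrist_force: [16.1, -1.3, -9.5]
width: 0.0003
grasp_force: 8.3
```

>>> {"api": "play_rows", "payload": {
  "series": [
    [0.6,0,0,0,0],
    [1,0,0,0,0],
    [0,0,-3,0,0],
    [0,0,-5,0,0],
    [0,0,-5,0,0],
    [-3,0,-3,0,0],
    [0,0,0,0,0],
    [0,0,0,0,0]
  ]
}}

```text
clock: 18.08
ee_pos: [0.4535, -0.1958, 0.202]
tool_rot: [1.0, -0.002, -0.001, -0.001]
wrist_force: [-0.5, -0.1, 0.6]
width: 0.0005
grasp_force: 0.0
```

```bash
python3 -c "
from h import *
o=monitor.get_obs();print(o['clock'],o['ee_pos'],o['wrist_force'])
c=cap('side'); cv2.imwrite('pics/s3.png',c['frame'][:,:,::-1]); c=cap('top'); lips(c,dict(cone=(215,190,285,220)))"
```

```text
18.075 [ 0.45351519 -0.19575567  0.20195516] [-0.47323005 -0.13047152  0.57092356]
cone rect [556.4 197.  117.1  12.8  85. ] mean [0.5563 0.1975] slide yaw -0.068
```

View pics/s3.png

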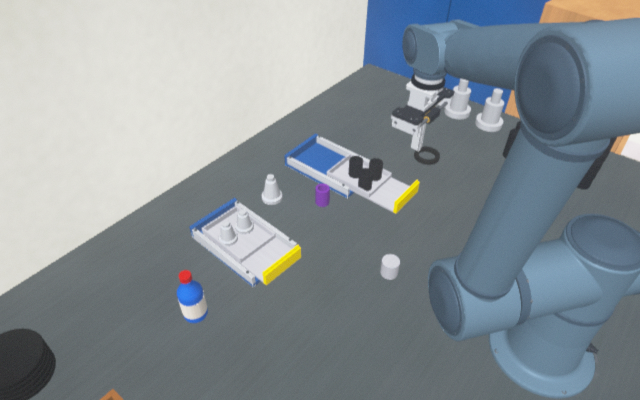

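The cone tray (lip 282,265) is home, and the sleeve tray (lip 406,196) is fully out. Cones and sleeves are upright, the bystanders haven't moved, and the arm is clear.

```bash
python3 -c "
from station import job
print(job.close_job())"
```

```text
the job is handed in; nothing more can be done
None
```

I pushed the cone tray home to its stop, then drew the sleeve tray out to its stop. The job is handed in; I wasn't shown a verdict.

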